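Slide the blue tile out over the end of the ware board

TASK

Push the blue tile on the ware board back until its edge lies flat against the rail, and push it along the rail to the nearer end of the board until about a third of the tile sticks out past the end, so that it can later be picked up by its edge. Only slide it, without lifting or tipping it. Leave it lying there, and leave the white tile and everything else where they are.

Things in the scene. Friction and masses are not known exactly. Their poses are not given: they have to be found in the camera images.
- ware_board: low pine shelf fixed to the table: plank 170 mm deep (x), 480 mm long (y), 18 mm thick, its top 60 mm above the table, on two cleats. Origin: centre of its footprint, at table height. x points across it to the far side, where the rail is (board turned up to 0.2 rad), y along it to the left. The plank's two open ends are at y = +240 and -240 mm, its near edge at x = -85 mm
- rail_foot (a point): where the middle of the rail's near face meets the plank's top: 65 mm in x and 60 mm up from the ware board's origin, same axes. The rail is a straight fixed beech strip, 20 mm wide and 22 mm high, standing on the plank along its whole far edge
- blue_tile: the tile to push: square, glazed cobalt blue over terracotta, 100 x 100 x 10 mm, 0.15 to 0.29 kg, loose and flat on the left or right half of the ware board, clear of the rail, up to 0.15 rad askew. Origin: centre of its underside; x and y along its edges, near the board's at the start; z up. It slides easily (friction about 0.35). Between the two tiles at least 80 mm of plank is free
- white_tile: cream-white glazed tile, 100 x 100 x 10 mm, 0.21 kg, lying loose on the other half of the ware board; origin at the centre of its underside. To be left alone
- needle_tool: white-handled needle tool, 155 mm long, 9 mm thick, lying on the table between the robot and the ware board; bystander
- stoneware_tower: small stoneware tower with a brown roof, 94 mm wide, 116 mm tall, standing on the banding wheel on the left; bystander
- water_bottle: clear bottle with a green cap, 64 mm wide, 210 mm tall, standing on the right of the table; bystander
- water_glass: low green glass, 84 mm wide, 58 mm tall, standing on the table behind the ware board; bystander
- yellow_marker: yellow marker standing on end, 25 mm wide, 136 mm tall, on the table behind the ware board; bystander
- brush_pot: blue pot full of brushes, 84 mm wide, about 280 mm tall with the brushes, standing on the right of the table; bystander
- boxwood_rib: flat wooden rib, 55 x 110 x 8 mm, lying on the table between the robot and the ware board; bystander
There are look-alikes about, which are no part of the job. Leave any black or turquoise look-alike of the blue_tile alone.

How it is judged:
By the outcome, as a careful person would: the job done as asked, in the order asked, and still so for the second after the job is handed in, with the robot touching nothing.
It also fails if it takes over 45 s, if anything falls off the work surface, if the arm or the gripper's body presses on something with over 40 N, if the wrist force passes 120 N, or if a joint passes its speed limit or range.

ROBOT

A 6-joint arm with a two-finger parallel gripper is mounted at the origin on the work surface. World frame = base frame: x ahead of the robot, y to its left, z up, the work surface at z = 0. Lengths are in m, angles in rad, forces in N, time in s.
With the tool pointing down it reaches from about 0.3 to 0.875 m from the base axis. Payload 6.4 kg.
Tool frame: the origin (TCP) lies at the very end of the fingers, on their centre line; the grasp point (between the pads) lies 19 mm behind it (robot.grasp_offset is the z of the grasp point in the tool frame, in m); z points along the fingers, y is the line along which they close (so a half turn about z gives the same grasp; the last joint's range is limited). The gripper opens to 85 mm and grips with 20 to 120 N. Pads are 22 mm wide; open, the fingers measure 114 mm over their backs; the gripper's body (76 mm by 85 mm) begins 54 mm behind the grasp point. The pads swing forward as they close: fully open they stand 13 mm farther back than shut.
Start: joints at [1.029, 0.181, 1.607, -0, 1.354, -0.206], TCP at [0.189, 0.543, 0.231] pointing down, gripper open.
Joint ranges: [-2.99, 2.99], [-0.89, 2.07], [0.3, 2.58], [-1.14, 4.28], [0, 2.63], [-3.12, 3.12]. Speed limits (rad/s): [2.57, 2.57, 3.01, 3.14, 3.14, 3.14].

INTERFACE

Orientations are given as a 3x3 rotation matrix whose columns are the frame's x, y, z axes.
In Python, from plant import robot gives the robot as it stands. The module is installed in compiled form; this text tells all that it offers. Calls block until the motion is done:
- robot.move_to(position, orientation): joint-space move of the TCP to a pose.
- robot.move_linear(position, orientation=None, v=0.15, f_stop=None): straight line of the TCP; orientation=None keeps the orientation; v is the mean speed in m/s. With f_stop (N) it stops when the force on the tool has changed by that much, and returns True; else False.
- robot.move_joints(angles): joint-space move.
- robot.gripper_open() and robot.grab(grasp_force=None): open the fingers fully, or close them until they stop; grasp_force is the grip in N (None keeps the last).
- robot.wait(seconds).
- robot.solve_ik(position, orientation): joint angles nearest the present ones, or None.
- robot.read_state(): the state.
- robot.camera(name): name is "side" or "top" or "wrist"; returns a dict with "img" (384x512x3 uint8, red, green, blue), "vfov" (degrees; the focal length in pixels is half the picture's height over the tangent of half this angle, whatever the lens; pixels are square), "cx", "cy" (the principal point, pixels), "R" (3x3) and "t" (3): a world point X has camera coordinates R X + t; the wrist camera has in their place "mount" (4x4, takes a point from camera to tool coordinates, whose origin is the TCP and whose axes are the flange's). Camera axes: x right, y down, z forward; pixel columns grow to the right and rows downward; lengths in m; the calibration is good to about 2 mm. The wrist camera is an equidistant fisheye: a pixel r from the principal point sees the ray r / f radians off the axis. A picture is of the moment at which its call begins: read the wrist's pose just before it. There is no depth.
A pose or a line that the arm cannot do raises robot.IKError and nothing moves.
- robot.sign_off(): hands the job in; it is judged then, once.
Trained networks look in a picture, given as the dict that the camera call returned (one of the last four; its "shot" number tells which), for a name from the list of things; names that differ only in an ending like _2 or _b are one class to them, and where a whole thing is asked for, a point or a joint stands for the part that bears it (a point fixed in the world has none). Each returns a list of dicts, best first, with "confidence" (0 to 1); they miss things now and then, are a little off and sometimes report something else, mostly with a low value. They report only what shows in the picture. A call takes as long as a camera call. They do not tell look-alikes from the thing itself.
- robot.cut_out(picture, query): "mask" (384x512 bool, what is visible of it).
- robot.place_of(picture, query): "at" ([x, y, z] in m, in world coordinates, good to about 4 mm: a listed point, or the origin of a listed thing).
The state is a dict: "t": time; "qpos": joint angles; "dq": joint speeds; "tau": joint torques, N m; "ee_pos": TCP position; "tcp_rot": TCP orientation; "contact_force": force on the tool from outside, world axes, zero at the start; "ft_torque": the same for the moment, N m; "opening": finger opening in m; "gripper_force": force on a finger pad.
Only numpy, scipy, OpenCV 4.12 (cv2) and the standard library are available. Lean on these libraries where they do the work, as an engineer would, in place of code of your own. Each camera call takes 0.05 s, during which the arm holds its last target. There are 200 camera calls.

## Working session

There is one attempt and no reset: what is moved stays moved. The work goes in short steps, each a Python script; the robot and the scene stay as the last script left them, time stands still between calls to the robot, and variables do not carry over. Pictures are saved under pics/ and viewed, at most 10 in all, crops included, and the job is handed in when it is done.

```bash
mkdir -p pics; cat > h.py <<'E'
import numpy as np, cv2
from plant import robot
def save(p,name): cv2.imwrite('pics/'+name,p['img'][:,:,::-1])
def px(p,uv,z):
    f=p['img'].shape[0]/2/np.tan(np.radians(p['vfov'])/2)
    d=np.array([(uv[0]-p['cx'])/f,(uv[1]-p['cy'])/f,1.]); R=np.array(p['R']);t=np.array(p['t'])
    c=-R.T@t; w=R.T@d
    return c+w*(z-c[2])/w[2]
E
python3 - <<'E'
from h import *
np.set_printoptions(precision=4,suppress=True)
for n in ('top','side'):
    p=robot.camera(n); save(p,n+'.png')
    for q in ('blue_tile','white_tile','ware_board','rail_foot'):
        for r in robot.place_of(p,q)[:3]: print(n,q,np.round(r['at'],4),round(r['confidence'],2))
    for q in ('blue_tile','white_tile','ware_board'):
        for r in robot.cut_out(p,q)[:3]:
            m=r['mask'].astype(np.uint8); c=max(cv2.findContours(m,0,2)[0],key=cv2.contourArea)
            b=cv2.boxPoints(cv2.minAreaRect(c)); z=.06 if q=='ware_board' else .07
            col=p['img'][r['mask']].mean(0)
            print(n,q,round(r['confidence'],2),m.sum(),col,b.round().tolist(),[px(p,u,z)[:2].round(4).tolist() for u in b])
print(robot.read_state()['t'])
E
```

```text
top blue_tile [ 0.3295 -0.3287  0.0007] 0.97
top blue_tile [0.8108 0.2554 0.0044] 0.94
top blue_tile [0.5608 0.1259 0.0602] 0.92
top white_tile [ 0.5243 -0.0773  0.0594] 0.68
top ware_board [0.5545 0.0212 0.001 ] 0.74
top ware_board [ 0.5217 -0.0785  0.061 ] 0.42
top rail_foot [0.6135 0.0163 0.057 ] 0.73
top blue_tile 0.93 1300 [ 20.6723  46.5285 128.2692] [[202.0, 216.0], [205.0, 180.0], [241.0, 183.0], [238.0, 220.0]] [[0.5148, 0.1766], [0.6152, 0.1702], [0.6072, 0.0689], [0.5072, 0.076]]
top blue_tile 0.87 1209 [ 16.8619 110.9371 102.2531] [[147.0, 276.0], [151.0, 241.0], [186.0, 245.0], [182.0, 280.0]] [[0.3502, 0.3241], [0.4455, 0.3156], [0.4351, 0.2172], [0.3401, 0.2264]]
top blue_tile 0.77 1302 [14.1897 14.9201 10.3702] [[356.0, 273.0], [388.0, 258.0], [405.0, 292.0], [372.0, 308.0]] [[0.3666, -0.2458], [0.4097, -0.3333], [0.3186, -0.3764], [0.2759, -0.2895]]
top white_tile 0.72 1325 [135.1434 138.2211 137.4219] [[274.0, 229.0], [279.0, 192.0], [316.0, 198.0], [310.0, 234.0]] [[0.483, -0.0231], [0.5842, -0.0371], [0.5705, -0.137], [0.4698, -0.1223]]
top ware_board 0.66 7829 [1
[... 1035 characters left out ...]
 201.0], [208.0, 213.0], [201.0, 235.0]] [[0.2942, -0.0794], [0.3091, 0.0389], [0.4199, -0.0496], [0.3958, -0.1542]]
side blue_tile 0.86 451 [ 65.0909  75.6164 150.561 ] [[232.0, 175.0], [262.0, 175.0], [262.0, 192.0], [232.0, 192.0]] [[0.5168, 0.1758], [0.618, 0.1553], [0.5948, 0.038], [0.5021, 0.0566]]
side white_tile 0.57 787 [202.6277 196.8018 166.8119] [[228.0, 206.0], [263.0, 206.0], [263.0, 229.0], [228.0, 229.0]] [[0.4801, -0.0252], [0.5813, -0.0453], [0.5583, -0.1603], [0.4668, -0.1423]]
side ware_board 0.78 3495 [201.5202 162.5062 102.3934] [[211.0, 169.0], [276.0, 160.0], [289.0, 249.0], [224.0, 258.0]] [[0.4507, 0.2606], [0.6999, 0.2931], [0.6074, -0.2437], [0.4442, -0.2484]]
0.8
```

View pics/top.png

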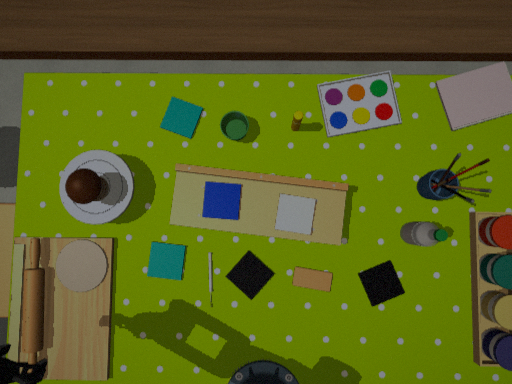

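View pics/side.png

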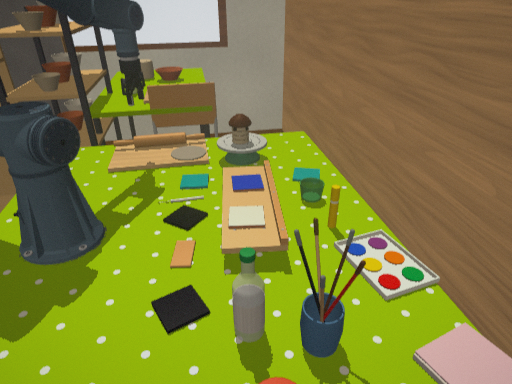

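The top view shows the cobalt tile on the left half of the board at about (222,200) and the white tile at (295,213). The turquoise and black look-alikes lie on the table. The board's left end, at about (173,195), is the nearer one. I'll close the gripper and measure more finely with the wrist camera.

```bash
cat >> h.py <<'E'
YAW=-0.107; O=np.array([.554,.021])
def rot(yaw):  # tool down, tool y along +-board y
    c,s=np.cos(yaw),np.sin(yaw)
    bx=np.array([c,s,0]);by=np.array([-s,c,0])
    return np.column_stack([bx,-by,[0,0,-1]]), np.column_stack([-bx,by,[0,0,-1]])
def b2w(x,y,z,O=None,yaw=None):
    O=globals()['O'] if O is None else O; yaw=YAW if yaw is None else yaw
    c,s=np.cos(yaw),np.sin(yaw); return np.array([O[0]+c*x-s*y,O[1]+s*x+c*y,z])
def wshot():
    s=robot.read_state(); p=robot.camera('wrist'); T=np.eye(4);T[:3,:3]=s['tcp_rot'];T[:3,3]=s['ee_pos']
    p['T']=T@np.array(p['mount']); p['f']=p['img'].shape[0]/2/np.tan(np.radians(p['vfov'])/2); return p
def wpx(p,uv,z):
    a=np.array([uv[0]-p['cx'],uv[1]-p['cy']]); r=np.hypot(*a); th=r/p['f']
    d=np.array([*(a/max(r,1e-9)*np.sin(th)),np.cos(th)]); w=p['T'][:3,:3]@d; c=p['T'][:3,3]
    return c+w*(z-c[2])/w[2]
def wproj(p,X):
    q=p['T'][:3,:3].T@(np.array(X)-p['T'][:3,3]); r=np.hypot(q[0],q[1]); th=np.arctan2(r,q[2])
    return np.array([p['cx'],p['cy']])+q[:2]/r*th*p['f']
def rectify(p,x0,x1,y0,y1,z,k=2000):  # metric picture of a plane: rows down = -x, cols right = -y
    H=int((x1-x0)*k);W=int((y1-y0)*k)
    xs=x1-np.arange(H)/k; ys=y1-np.arange(W)/k
    X=np.stack(np.broadcast_arrays(xs[:,None],ys[None],z),-1).reshape(-1,3)
    q=(X-p['T'][:3,3])@p['T'][:3,:3]; r=np.hypot(q[:,0],q[:,1]); th=np.arctan2(r,q[:,2])
    m=(q[:,:2]/r[:,None]*th[:,None]*p['f']+[p['cx'],p['cy']]).astype(np.float32).reshape(H,W,2)
    return cv2.remap(p['img'],m[...,0],m[...,1],cv2.INTER_LINEAR)
E
python3 - <<'E'
from h import *
np.set_printoptions(precision=4,suppress=True)
s=robot.read_state(); P=np.array(s['ee_pos'])
robot.move_linear(P+[0,0,.1]); robot.grab(20)
q0=np.array(robot.read_state()['qpos'])
tgt=b2w(-.03,.12,.33); c=[(robot.solve_ik(tgt,R),R) for R in rot(YAW)]
print([x[0] for x in c])
c=[x for x in c if x[0] is not None]; i=min(c,key=lambda x:abs(x[0][5]))
robot.move_to(tgt,i[1])
p=wshot(); save(p,'w1.png')
cv2.imwrite('pics/w1r.png',rectify(p,.42,.70,-.05,.32,.06)[:,:,::-1])
for q in ('blue_tile','white_tile','ware_board','rail_foot'):
    for r in robot.place_of(p,q)[:3]: print(q,r['at'],round(r['confidence'],2))
for r in robot.cut_out(p,'blue_tile')[:2]:
    cn=max(cv2.findContours(r['mask'].astype(np.uint8),0,1)[0],key=cv2.contourArea)[:,0]
    w=np.array([wpx(p,u,.07)[:2]*1000 for u in cn],np.float32); print(len(w),cv2.minAreaRect(w),p['img'][r['mask']].mean(0))
s=robot.read_state();print(s['t'],s['ee_pos'],s['contact_force'],s['opening'])
E
```

```text
[array([ 0.0476,  0.0723,  1.5298, -0.    ,  1.5395,  1.7254]), array([ 0.0476,  0.0723,  1.5298, -0.    ,  1.5395, -1.4162])]
blue_tile [0.3491, 0.0426, -0.0029] 0.91
blue_tile [0.8117, 0.2582, -0.0024] 0.91
blue_tile [0.3823, 0.2849, -0.0014] 0.73
white_tile [0.5252, -0.0825, 0.0619] 0.7
ware_board [0.5535, 0.0224, -0.0006] 0.66
ware_board [0.7866, -0.0842, 0.003] 0.19
rail_foot [0.6133, 0.0144, 0.063] 0.64
rail_foot [0.5235, -0.0827, 0.0609] 0.45
234 ((396.4730224609375, 270.0755615234375), (88.83738708496094, 88.0824203491211), 84.37944793701172) [ 40.8057 173.1868 150.3798]
201 ((364.7678527832031, 59.62664031982422), (90.55225372314453, 88.95173645019531), 49.02487564086914) [37.2948 44.7196 16.9989]
4.6 [0.5368 0.144  0.33  ] [-0.9972  0.4286  0.3625] 0.00014376565488638873
```

View pics/w1r.png

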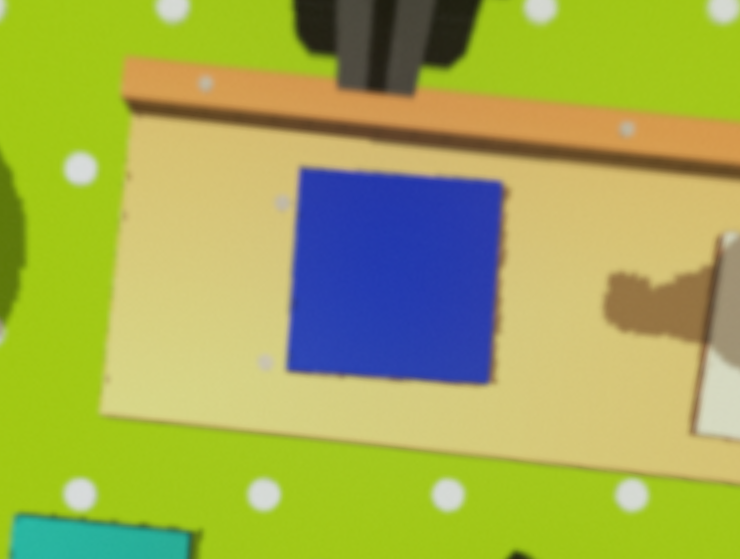

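View pics/w1.png

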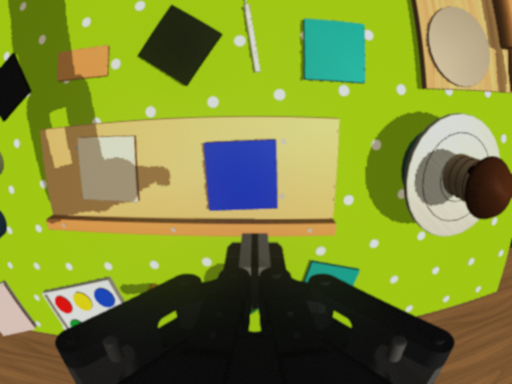

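The rectified view matches the plank geometry. The left plank corners sit at pixels (131,113) and (102,414), which is within 2 mm of my estimate, and the yaw is -0.107. The tile, with corners (300,168) and (491,383), is about 0.04 rad askew. First I'll push it to the rail.

```bash
sed -i 's/^YAW=.*/YAW=-0.107; O=np.array([.5528,.0217])/' h.py
python3 - <<'E'
from h import *
np.set_printoptions(precision=4,suppress=True)
R=rot(YAW)[1]; y=.1017
robot.move_to(b2w(-.08,y,.11),R)
print('down',robot.move_linear(b2w(-.08,y,.063),R,v=.08,f_stop=6))
print(robot.move_linear(b2w(-.038,y,.063),R,v=.025,f_stop=8))
s=robot.read_state(); d=np.array(s['ee_pos'])[:2]-O
c,sn=np.cos(YAW),np.sin(YAW)
print('board x,y',d@[c,sn],d@[-sn,c],s['ee_pos'],s['contact_force'],s['t'])
robot.move_linear(b2w(-.08,y,.063),R,v=.08); robot.move_linear(b2w(-.08,y,.20),R,v=.2)
robot.move_linear(b2w(-.03,.1,.30),R,v=.25)
p=wshot(); cv2.imwrite('pics/w2r.png',rectify(p,.42,.70,-.05,.32,.07)[:,:,::-1])
print(robot.read_state()['t'])
E
```

```text
down False
True
board x,y -0.048495377757263966 0.10188887094571977 [0.5155 0.1282 0.0623] [ 0.2601 -0.3477 -0.7336] 7.4417
9.4583
```

View pics/w2r.png

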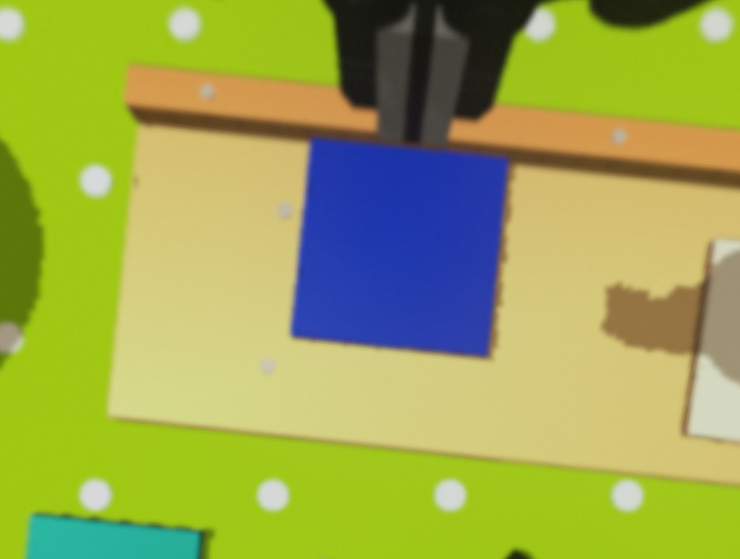

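The tile now lies at or near the rail, with its far edge running from (310,138) to (508,158). The stop force relaxed, so I'll press once more, more firmly, to confirm it is seated.

```bash
python3 - <<'E'
from h import *
np.set_printoptions(precision=4,suppress=True)
R=rot(YAW)[1]; y=.1017; c,sn=np.cos(YAW),np.sin(YAW)
def rep(n):
    s=robot.read_state(); d=np.array(s['ee_pos'])[:2]-O
    print(n,d@[c,sn],d@[-sn,c],s['ee_pos'][2],s['contact_force'],s['t'])
robot.move_linear(b2w(-.075,y,.10),R,v=.25)
robot.move_linear(b2w(-.075,y,.063),R,v=.1)
robot.move_linear(b2w(-.052,y,.063),R,v=.04);rep('a')
for x in (-.048,-.047,-.046,-.045,-.044,-.043):
    h=robot.move_linear(b2w(x,y,.063),R,v=.01,f_stop=15); rep(x)
    if h or np.linalg.norm(robot.read_state()['contact_force'][:2])>8: break
robot.move_linear(b2w(-.075,y,.063),R,v=.1); robot.move_linear(b2w(-.075,y,.10),R,v=.2)
rep('end')
E
```

```text
a -0.05220129738612374 0.10165833383237605 0.06281554840118195 [-0.7057  0.0655  0.2058] 11.6667
-0.048 -0.04807173843417677 0.10174852000645151 0.06295831081382532 [-0.6743  0.7478  0.5879] 12.2167
-0.047 -0.04785908243988571 0.1017727558204835 0.06278825904247662 [-4.2709  1.0914  2.4326] 12.4667
-0.046 -0.047779138357151175 0.10181366852459274 0.06257418697849036 [-7.3562  1.6245  4.754 ] 12.7167
-0.045 -0.04777056175904144 0.1017953749120558 0.06233365954202938 [-10.8883   1.4274   7.3932] 12.9667
end -0.07296180349437058 0.10176592289362578 0.10138113143827496 [-0.0584  0.2246 -1.2837] 13.75
```

Contact is firm: force rises with almost no motion. Next I'll push along the rail, stopping slightly short to measure.

```bash
python3 - <<'E'
from h import *
np.set_printoptions(precision=4,suppress=True)
R=rot(YAW)[1]; c,sn=np.cos(YAW),np.sin(YAW)
def rep(n):
    s=robot.read_state(); d=np.array(s['ee_pos'])[:2]-O
    print(n,d@[c,sn],d@[-sn,c],s['ee_pos'][2],s['contact_force'],s['t'])
robot.move_linear(b2w(.013,.018,.10),R,v=.2)
robot.move_linear(b2w(.013,.018,.063),R,v=.1)
print(robot.move_linear(b2w(.013,.04,.063),R,v=.06,f_stop=12)); rep('c')
print(robot.move_linear(b2w(.0145,.152,.063),R,v=.045,f_stop=15)); rep('d')
robot.move_linear(b2w(.0145,.135,.063),R,v=.1); robot.move_linear(b2w(.0,.125,.20),R,v=.2)
robot.move_linear(b2w(-.03,.16,.28),R,v=.25)
p=wshot(); cv2.imwrite('pics/w3r.png',rectify(p,.46,.70,.05,.35,.07)[:,:,::-1])
print(p['T'][:3,3]); rep('e')
E
```

```text
False
c 0.01331781067086448 0.04078688463877541 0.063505035879685 [0.1038 1.8649 2.1987] 15.5417
False
d 0.014277268989355487 0.1500211713320426 0.06351392628762709 [-4.9081 -5.8486 10.6657] 18.1833
[0.4655 0.1926 0.4228]
e -0.030692010049123 0.1597768809874764 0.27813565588789785 [ 0.5998 -0.7241 -0.9155] 19.9083
```

View pics/w3r.png

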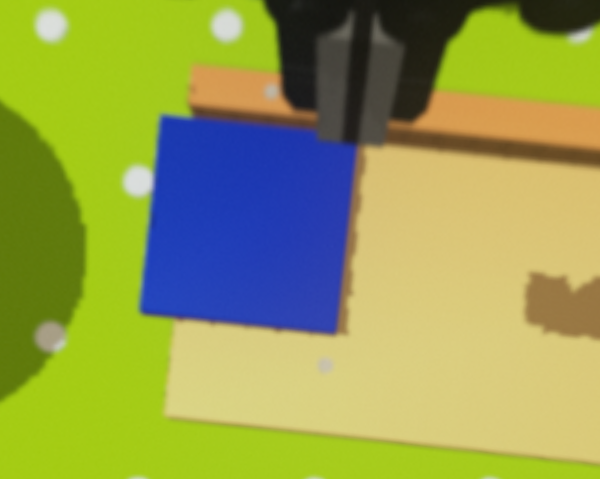

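The tile lies flat along the rail with about 15 mm of overhang: tile end at about (151,215), plank end at about (175,320). It needs about 18 mm more, followed by a light seating press against the rail.

```bash
python3 - <<'E'
from h import *
np.set_printoptions(precision=4,suppress=True)
R=rot(YAW)[1]; c,sn=np.cos(YAW),np.sin(YAW)
def rep(n):
    s=robot.read_state(); d=np.array(s['ee_pos'])[:2]-O
    print(n,d@[c,sn],d@[-sn,c],s['ee_pos'][2],s['contact_force'],s['t']); return d@[-sn,c]
robot.move_linear(b2w(.012,.130,.10),R,v=.25)
robot.move_linear(b2w(.012,.130,.0645),R,v=.1)
for y in (.1675,.1685,.1695,.1705,.1715):
    robot.move_linear(b2w(.0125,y,.0645),R,v=.035,f_stop=20)
    if rep(y)>.167: break
robot.move_linear(b2w(.012,.150,.0645),R,v=.1); robot.move_linear(b2w(.0,.140,.11),R,v=.2)
robot.move_linear(b2w(-.075,.215,.11),R,v=.2); robot.move_linear(b2w(-.075,.215,.064),R,v=.1)
robot.move_linear(b2w(-.052,.215,.064),R,v=.05)
for x in (-.048,-.047,-.046,-.045,-.044):
    robot.move_linear(b2w(x,.215,.064),R,v=.02,f_stop=12); rep(x)
    if np.linalg.norm(robot.read_state()['contact_force'][:2])>5: break
robot.move_linear(b2w(-.075,.215,.064),R,v=.1); robot.move_linear(b2w(-.075,.19,.20),R,v=.2)
robot.move_linear(b2w(-.03,.16,.28),R,v=.25)
p=wshot(); cv2.imwrite('pics/w4r.png',rectify(p,.46,.70,.05,.35,.07)[:,:,::-1])
print(p['T'][:3,3]); rep('e')
E
```

```text
0.1675 0.01250738181268535 0.16749745731142276 0.06444006597300923 [-0.4347  0.4413  0.599 ] 22.5417
-0.048 -0.04796282386464339 0.2150224187802041 0.06400461319127071 [ 0.5442  0.6457 -0.9108] 25.5083
-0.047 -0.04787753057339689 0.2150060725324879 0.06382144386606788 [-4.554   0.6343  2.9328] 25.7583
-0.046 -0.04779685083520842 0.21498193911317362 0.06364944575722876 [-7.5671 -0.7581  4.9101] 26.0083
[0.4656 0.1924 0.4223]
e -0.031266258718580735 0.16001688427853075 0.27769446460086644 [ 0.339  -1.2542 -0.6555] 27.875
```

View pics/w4r.png

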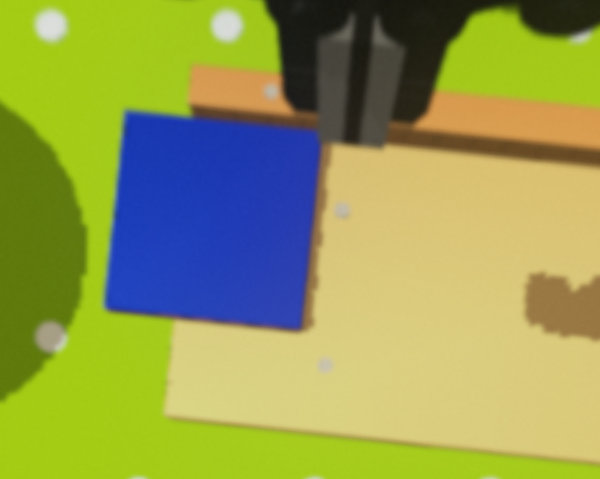

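The tile's left edge moved 36 px, about 18 mm, which leaves about 33 mm past the plank end. The seating press stopped at the same x as before (-47.8 mm), so the tile is flat against the rail. The robot is clear of everything.

```bash
python3 -c "
from h import *
print(robot.sign_off())"
```

```text
the job is handed in; nothing more can be done
None
```

The blue tile lies flat against the rail with about 33 mm, a third of its length, past the board's left end; it was only slid, and I handed the job in at about 28 s.

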